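Set out the wax-sealed samples on the tasting board

ROBOT

A 6-joint arm with a two-finger parallel gripper is mounted at the origin on the work surface. World frame = base frame: x ahead of the robot, y to its left, z up, the work surface at z = 0. Lengths are in m, angles in rad, forces in N, time in s.
With the tool pointing down it reaches from about 0.275 to 0.725 m from the base axis. Payload 5.6 kg.
Tool frame: the origin (TCP) lies midway between the tips of the shut fingers; the grasp point (between the pads) lies bot.grip_depth behind it (bot.grip_depth is the distance from the TCP to the grasp point, in m); z points along the fingers, y is the direction in which the jaws open and shut (so a half turn about z gives the same grasp; the last joint's range is limited). The gripper opens to 85 mm and grips with 20 to 120 N. Pads are 22 mm wide; open, the fingers measure 114 mm over their backs; the gripper's body (76 mm by 85 mm) begins 54 mm behind the grasp point. The pads swing forward as they close: fully open they stand 13 mm farther back than shut.
Start: joints at [-1.014, 0.255, 0.108, 0, -1.424, -0.285], TCP at [0.148, -0.53, 0.231] pointing down, gripper open.
Joint ranges: [-2.95, 2.95], [-1.21, 1.97], [-1.09, 1.5], [-2.87, 1.71], [-2.94, -0.07], [-3.05, 3.05]. Speed limits (rad/s): [2.57, 2.57, 3.14, 3.14, 3.14, 3.14].

INTERFACE

Orientations are given as a rotation vector (axis times angle).
In Python, from rig import bot gives the robot as it stands.
- The arm moves only by the tool send_rows, never from a script. Its argument "increments" is a list that holds one entry, the list of rows, each a list of 5 numbers: the shift along the tool's x, y, z in mm, then the turn about the tool's z in degrees, then the closure, from 0 (fully open) to 1 (shut). In form: [[[tx, ty, tz, spin, grip], ...]]. A call has 1 to 5 rows; each row shifts and turns the commanded pose from where the row before left it, along the tool's axes as they then stand; what a row does not reach is not made up. A row lasts 1/12 s, in which the tool goes at most 41.7 mm and 7.16 degrees, less where a joint would pass 70% of its speed; a pose out of reach is approached as far as the arm can. A call is refused whole if a number of a shift passes 41.7 or a number of a turn 7.16, either way. A call with a gripper value outside its range is refused whole. The fingers move at their own pace and stop on an object; "newtons" is the grip in N (left out, the last holds). Time passes only in rows, so rows that do not move let the fingers close. It gives the time, the measured TCP pose, the force and the opening at its end, in the units of the state.
- bot.sense(): the state, without advancing time (a new reading comes with each control period).
- bot.get_image(name): name is "side" or "top" or "wrist"; returns (picture, depth): 480x640x3 uint8, red, green, blue; 480x640 float32, m along the optical axis (not along the pixel's ray), 0 where there is no reading.
- bot.camera_info(name): a dict with "camera_matrix" (3x3 intrinsics, pixels), "origin" and "attitude" of the camera in the world; the wrist camera has in their place "mount" (4x4, takes a point from camera to tool coordinates, whose origin is the TCP and whose axes are the flange's). Camera axes: x right, y down, z forward; pixel columns grow to the right and rows downward; lengths in m; the calibration is good to about 2 mm. A picture is of the moment at which its call begins: read the wrist's pose just before it. camera_info takes no time and is no camera call.
- bot.finish_job(): hands the job in, once; it reports no verdict.
Trained networks look in the newest picture that a camera, given by its name, has taken for a name from the list of things; names that differ only in an ending like _2 or _b are one class to them, and where a whole thing is asked for, a point or a joint stands for the part that bears it (a point fixed in the world has none). Each returns a list of dicts, best first, with "confidence" (0 to 1); they miss things now and then, are a little off and sometimes report something else, mostly with a low value. They report only what shows in the picture. A call takes as long as a camera call. They do not tell look-alikes from the thing itself.
- bot.masks_of(camera, thing): "pixels" (480x640 bool, what is visible of it).
- bot.mark_of(camera, thing): "centre" ([x, y, z] in m, in world coordinates, good to about 4 mm: a listed point, or the origin of a listed thing).
The state is a dict: "time_s": time; "joints": joint angles; "joint_velocities": joint speeds; "joint_efforts": joint torques, N m; "eef_pos": TCP position; "tool_rot": TCP orientation; "ft_force": force on the tool from outside, world axes, zero at the start; "torque": the same for the moment, N m; "opening": opening from 0.0 (shut) to 1.0 (fully open).
Only numpy, scipy, OpenCV 4.12 (cv2) and the standard library are available. Lean on these libraries where they do the work, as an engineer would, in place of code of your own. Each camera call takes 0.05 s, during which the arm holds its last target.

TASK

Lay out the cellar tasting: stand each of the four wax-sealed sample bottles upright in the bottle coaster of its own wax colour (red, blue, yellow, white) on the wooden tasting board, setting them down rather than dropping them. Leave the two unwaxed bottles, the one with the bare cork and the one with the black screw cap, standing where they are on the mat.

Things in the scene. Friction and masses are not known exactly. Their poses are not given: they have to be found in the camera images.
- red_bottle_center (a point): Wax-sealed sample bottle, red wax: round dark green glass bottle with a paper label, 48 mm diameter up to 58 mm, shoulder narrowing to a 29 mm wide neck dipped in red wax, 90 mm tall in all, about 0.2 kg, standing upright and loose on the grey mat. This point is on its axis, half-way up (45 mm above its underside); z points up the bottle.
- blue_bottle_center (a point): Wax-sealed sample bottle, blue wax: round dark green glass bottle with a paper label, 48 mm diameter up to 58 mm, shoulder narrowing to a 29 mm wide neck dipped in blue wax, 90 mm tall in all, about 0.2 kg, standing upright and loose on the grey mat. This point is on its axis, half-way up (45 mm above its underside); z points up the bottle.
- yellow_bottle_center (a point): Wax-sealed sample bottle, yellow wax: round dark green glass bottle with a paper label, 48 mm diameter up to 58 mm, shoulder narrowing to a 29 mm wide neck dipped in yellow wax, 90 mm tall in all, about 0.2 kg, standing upright and loose on the grey mat. This point is on its axis, half-way up (45 mm above its underside); z points up the bottle.
- white_bottle_center (a point): Wax-sealed sample bottle, white wax: round dark green glass bottle with a paper label, 48 mm diameter up to 58 mm, shoulder narrowing to a 29 mm wide neck dipped in white wax, 90 mm tall in all, about 0.2 kg, standing upright and loose on the grey mat. This point is on its axis, half-way up (45 mm above its underside); z points up the bottle.
- cork_bottle_center (a point): Unwaxed sample bottle: same 48 mm wide, 90 mm tall green bottle, but closed with a bare brown cork (19 mm wide) and no wax; to be left where it stands on the mat. This point is on its axis, half-way up (45 mm above its underside); z points up.
- cap_bottle_center (a point): Unwaxed sample bottle: same 48 mm wide, 90 mm tall green bottle, but closed with a black screw cap (27 mm wide) and no wax; to be left where it stands on the mat. This point is on its axis, half-way up (45 mm above its underside); z points up.
- red_coaster: Red bottle coaster: shallow round red dish, 76 mm across, 14 mm high, wall 3 mm (68 mm free inside), floor 4 mm thick, fixed on the pale wooden tasting board. Origin at the centre of its underside, z up: a bottle standing in it has its centre 49 mm above this origin.
- blue_coaster: Blue bottle coaster: shallow round blue dish, 76 mm across, 14 mm high, wall 3 mm (68 mm free inside), floor 4 mm thick, fixed on the pale wooden tasting board. Origin at the centre of its underside, z up: a bottle standing in it has its centre 49 mm above this origin.
- yellow_coaster: Yellow bottle coaster: shallow round yellow dish, 76 mm across, 14 mm high, wall 3 mm (68 mm free inside), floor 4 mm thick, fixed on the pale wooden tasting board. Origin at the centre of its underside, z up: a bottle standing in it has its centre 49 mm above this origin.
- white_coaster: White bottle coaster: shallow round white dish, 76 mm across, 14 mm high, wall 3 mm (68 mm free inside), floor 4 mm thick, fixed on the pale wooden tasting board. Origin at the centre of its underside, z up: a bottle standing in it has its centre 49 mm above this origin.
Not all that is in view belongs to the job. What is shaped like the part that bears white_bottle_center but turquoise is not meant. What is shaped like the part that bears blue_bottle_center but turquoise is not meant.

How it is judged:
At the end, for the whole second after the job is handed in: Each waxed bottle stands released and at rest on the floor of the coaster of its own colour: axis within 14 mm of the coaster's centre, centre 44 to 54 mm above the coaster's underside, tilted by less than 0.1 rad; both unwaxed bottles upright and within 20 mm of where they started (horizontal distance between red_bottle_center and red_coaster below 0.014 m and z of red_bottle_center in the frame of red_coaster between 0.044 and 0.054 m and angle between each of red_bottle_center, blue_bottle_center, yellow_bottle_center, white_bottle_center, cork_bottle_center, cap_bottle_center's own z axis and vertical below 0.1 rad and linear speed of each of red_bottle, blue_bottle, yellow_bottle, white_bottle below 0.02 m/s and angular speed of each of red_bottle, blue_bottle, yellow_bottle, white_bottle below 0.2 rad/s and contact force between each of red_bottle, blue_bottle, yellow_bottle, white_bottle and the fingers below 0.1 N and horizontal distance between blue_bottle_center and blue_coaster below 0.014 m and z of blue_bottle_center in the frame of blue_coaster between 0.044 and 0.054 m and horizontal distance between yellow_bottle_center and yellow_coaster below 0.014 m and z of yellow_bottle_center in the frame of yellow_coaster between 0.044 and 0.054 m and horizontal distance between white_bottle_center and white_coaster below 0.014 m and z of white_bottle_center in the frame of white_coaster between 0.044 and 0.054 m and distance of each of cork_bottle_center, cap_bottle_center from where it was at the start of the episode below 0.02 m); the robot touches nothing.
It fails at once if the unwaxed cork bottle is shifted by more than 20 mm or tipped (distance of cork_bottle_center from where it was at the start of the episode above 0.02 m or angle between cork_bottle_center's own z axis and vertical above 0.35 rad).
It fails at once if the unwaxed cap bottle is shifted by more than 20 mm or tipped (distance of cap_bottle_center from where it was at the start of the episode above 0.02 m or angle between cap_bottle_center's own z axis and vertical above 0.35 rad).
It fails at once if a waxed bottle is dropped (falls freely by more than about 20 mm, faster than 0.65 m/s) ((contact force between red_bottle and the arm below 0.05 N and contact force between red_bottle and the fingers below 0.05 N and linear speed of red_bottle above 0.65 m/s) or (contact force between blue_bottle and the arm below 0.05 N and contact force between blue_bottle and the fingers below 0.05 N and linear speed of blue_bottle above 0.65 m/s) or (contact force between yellow_bottle and the arm below 0.05 N and contact force between yellow_bottle and the fingers below 0.05 N and linear speed of yellow_bottle above 0.65 m/s) or (contact force between white_bottle and the arm below 0.05 N and contact force between white_bottle and the fingers below 0.05 N and linear speed of white_bottle above 0.65 m/s)).
It also fails if it takes over 112 s, if anything falls off the work surface, if the arm or the gripper's body presses on something with over 40 N, if the wrist force passes 120 N, or if a joint passes its speed limit or range.

## Working session

There is one attempt and no reset: what is moved stays moved. The work goes in short steps, Python scripts to look and compute and a tool call to move; the robot and the scene stay as the last step left them, time stands still between calls to the robot, and variables do not carry over. Pictures are saved under pics/ and viewed, and the job is handed in when it is done.

Besides the shell and the picture viewer there is one more tool, called as name(argument=value, ...) on one line, values as JSON. send_rows: Moves the arm, as the interface text tells. Its arguments: {"type":"object","properties":{"increments":{"type":"array","items":{"type":"array","items":{"type":"array","items":{"type":"number"}}}},"newtons":{"type":"number"}},"required":["increments"]}

```bash
ls; mkdir -p pics; cat > h.py <<'E'
from rig import bot
import numpy as np, cv2
def snap(c,fn):
    im,d=bot.get_image(c); cv2.imwrite('pics/'+fn,im[:,:,::-1]); return im,d
E
python3 - <<'E'
from h import *
s=bot.sense();print(s['time_s'],s['eef_pos'],s['tool_rot'],s['opening'],bot.grip_depth)
for c in('top','side'):
    im,d=snap(c,c+'0.png'); i=bot.camera_info(c);print(c,i)
for n in ['red','blue','yellow','white','cork','cap']:
    for r in bot.mark_of('top',n+'_bottle_center'): print(n,np.round(r['centre'],3),round(r['confidence'],2))
for n in ['red','blue','yellow','white']:
    for r in bot.mark_of('top',n+'_coaster'): print(n,'C',np.round(r['centre'],3),round(r['confidence'],2))
E
```

```text
pics
0.0 [ 0.14756629 -0.52932797  0.23040174] [ 4.25400190e-01 -3.11233525e+00 -2.91139761e-03] 1.000069049875905 0.0187
top {'camera_matrix': array([[553.07601791,   0.        , 321.7014417 ],
       [  0.        , 553.07601791, 244.50065536],
       [  0.        ,   0.        ,   1.        ]]), 'origin': array([0.29758876, 0.02896778, 1.07081394]), 'attitude': array([-2.11005004,  2.1035177 , -0.22166198])}
side {'camera_matrix': array([[483.29271359,   0.        , 322.24974683],
       [  0.        , 483.29271359, 248.57133756],
       [  0.        ,   0.        ,   1.        ]]), 'origin': array([0.15733814, 0.64745542, 0.68549687]), 'attitude': array([-0.70442763,  2.60204377, -1.14913725])}
red [0.479 0.088 0.049] 0.65
red [ 0.445 -0.289  0.009] 0.16
blue [0.467 0.213 0.048] 0.6
blue [0.34  0.204 0.047] 0.55
yellow [0.596 0.22  0.047] 0.8
white [0.704 0.264 0.043] 0.86
white [0.586 0.327 0.043] 0.67
white [0.551 0.438 0.044] 0.63
cork [ 0.442 -0.288  0.009] 0.33
cap [0.46  0.325 0.047] 0.7
blue C [ 0.464 -0.101  0.014] 0.75
yellow C [ 0.446 -0.285  0.011] 0.96
white C [ 0.583 -0.123  0.01 ] 0.63
```

View pics/top0.png

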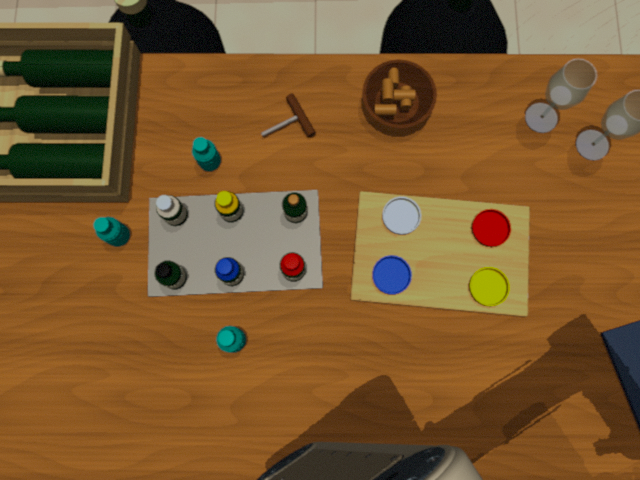

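View pics/side0.png

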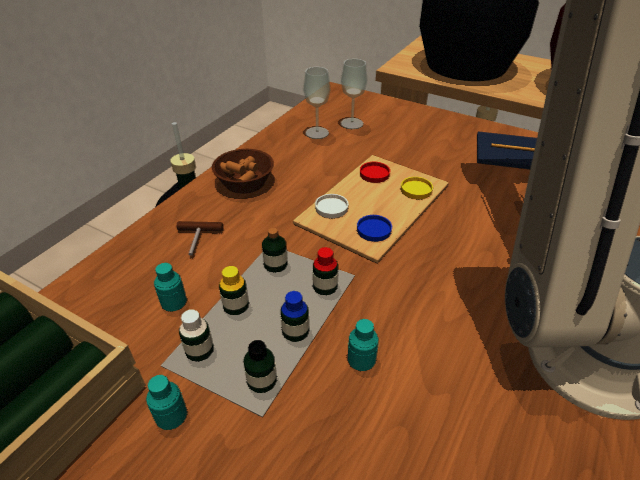

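The top view shows these items (pixels are column, row):
- **Waxed bottles:** red (292,265), blue (229,270), yellow (228,205) and white (170,209).
- **Unwaxed bottles, to be left alone:** cork (294,206) and black cap (170,274).
- **Turquoise look-alikes, not meant:** (206,153), (112,231) and (231,339).
- **Coasters:** white (402,215), red (491,228), blue (392,275) and yellow (489,287).

Next I'll measure positions by colour and depth.

```bash
cat >> h.py <<'E'
from scipy.spatial.transform import Rotation as R
from scipy.optimize import least_squares
def cloud(c,d):
    i=bot.camera_info(c);K=i['camera_matrix'];v,u=np.mgrid[:480,:640]
    p=np.stack([(u-K[0,2])/K[0,0]*d,(v-K[1,2])/K[1,1]*d,d],-1)
    return p@R.from_rotvec(i['attitude']).as_matrix().T+i['origin']
def circ(p):
    f=least_squares(lambda q:np.hypot(p[:,0]-q[0],p[:,1]-q[1])-q[2],[*p[:,:2].mean(0),.03],loss='soft_l1',f_scale=.002);return f.x
px=dict(red=(292,265),blue=(229,270),yellow=(228,205),white=(170,209),cork=(294,206),cap=(170,274),t1=(206,153),t2=(112,231),t3=(231,339))
cx=dict(white=(402,215),red=(491,228),blue=(392,275),yellow=(489,287))
E
python3 - <<'E'
from h import *
im,d=bot.get_image('top');P=cloud('top',d)
for n,(u,v) in px.items():
    w=P[v-28:v+28,u-28:u+28].reshape(-1,3)
    t=w[(w[:,2]>.08)]; 
    b=w[(w[:,2]>.02)&(w[:,2]<.055)]
    print(n,'zmax',w[:,2].max().round(4),len(t),'top mid',((t.min(0)+t.max(0))/2).round(4),(t.max(0)-t.min(0)).round(3),'ground',np.median(w[w[:,2]<.012][:,2]).round(4))
for n,(u,v) in cx.items():
    w=P[v-30:v+30,u-30:u+30].reshape(-1,3)
    c=im[v-30:v+30,u-30:u+30].reshape(-1,3).astype(int)
    hs=cv2.cvtColor(im,cv2.COLOR_RGB2HSV)[v-30:v+30,u-30:u+30].reshape(-1,3).astype(int)
    m=(hs[:,1]<60)&(hs[:,2]>120) if n=='white' else (hs[:,1]>200)
    if n=='yellow': m&=abs(hs[:,0]-30)<6
    if n=='blue': m&=abs(hs[:,0]-118)<12
    if n=='red': m&=(hs[:,0]<5)|(hs[:,0]>172)
    mm=m.reshape(60,60).astype(np.uint8)
    cs=max(cv2.findContours(mm,0,cv2.CHAIN_APPROX_NONE)[0],key=cv2.contourArea)
    k=cs[:,0,:];e=cv2.fitEllipse(cs)
    uc,vc=e[0][0]+u-30,e[0][1]+v-30
    i=bot.camera_info('top');K=i['camera_matrix'];ray=R.from_rotvec(i['attitude']).apply([(uc-K[0,2])/K[0,0],(vc-K[1,2])/K[1,1],1])
    zf=np.median(P[v-5:v+5,u-5:u+5,2]); 
    for z in (.014+zf-.004,):
        print(n,'floor z',zf.round(4),'n',m.sum(),e[1],'ctr@rim',(i['origin']+ray*(z-i['origin'][2])/ray[2]).round(4))
    q=w[m]; print('   depth mid',((np.percentile(q,1,0)+np.percentile(q,99,0))/2).round(4),(np.percentile(q,99,0)-np.percentile(q,1,0)).round(3))
b=P[240:260,430:450].reshape(-1,3);print('board z',np.median(b[:,2]));print('table',np.median(P[360:380,100:120,2]))
E
```

```text
red zmax 1.0708 217 top mid [0.3952 0.066  0.5755] [0.195 0.074 0.991] ground 0.0018
blue zmax 1.0708 217 top mid [0.3905 0.1264 0.5762] [0.186 0.195 0.989] ground 0.0017
yellow zmax 1.0708 210 top mid [0.4546 0.1292 0.5755] [0.314 0.2   0.991] ground 0.001
white zmax 1.0708 218 top mid [0.4505 0.1843 0.5756] [0.306 0.311 0.99 ] ground 0.0006
cork zmax 1.0708 107 top mid [0.4508 0.0628 0.5757] [0.306 0.068 0.99 ] ground 0.0011
cap zmax 1.0708 204 top mid [0.3865 0.1812 0.5756] [0.178 0.304 0.99 ] ground 0.0012
t1 zmax 1.0708 198 top mid [0.5094 0.1538 0.5755] [0.424 0.25  0.991] ground -0.0008
t2 zmax 1.0708 218 top mid [0.4297 0.2417 0.5757] [0.264 0.425 0.99 ] ground -0.001
t3 zmax 1.0708 230 top mid [0.3271 0.1221 0.5755] [0.059 0.186 0.991] ground -0.0012
white floor z 0.0153 n 1135 (36.983585357666016, 38.54441452026367) ctr@rim [ 0.5845 -0.1219  0.0253]
   depth mid [ 0.5849 -0.122   0.0193] [0.073 0.072 0.018]
red floor z 0.0152 n 1062 (35.28581237792969, 36.536537170410156) ctr@rim [ 0.5591 -0.2951  0.0252]
   depth mid [ 0.5598 -0.2957  0.0189] [0.07  0.07  0.016]
blue floor z 0.0151 n 303 (33.34627151489258, 35.075138092041016) ctr@rim [ 0.4658 -0.0998  0.0251]
   depth mid [ 0.4671 -0.1008  0.0185] [0.069 0.067 0.017]
yellow floor z 0.0154 n 1248 (38.11590576171875, 40.05342483520508) ctr@rim [ 0.4444 -0.2849  0.0254]
   depth mid [ 0.4444 -0.2853  0.0188] [0.071 0.072 0.017]
board z 0.010995979040474446
table -0.0012578657977043717
```

```bash
python3 - <<'E'
from h import *
im,d=bot.get_image('top');P=cloud('top',d);P[d==0]=np.nan
for n,(u,v) in px.items():
    w=P[v-28:v+28,u-28:u+28].reshape(-1,3);w=w[np.isfinite(w[:,2])]
    t=w[(w[:,2]>.082)&(w[:,2]<.11)]
    b=w[(w[:,2]>.06)&(w[:,2]<.11)]
    print(n,len(t),'top mid',((t.min(0)+t.max(0))/2).round(4),(t.max(0)-t.min(0)).round(3),np.median(t,0).round(4), 'mark')
for n in ['red','blue','yellow','white','cork','cap']:
    for r in bot.mark_of('top',n+'_bottle_center'): print(n,np.round(r['centre'],3),round(r['confidence'],2))
i=bot.camera_info('wrist');print(i)
c=cv2.resize(im[130:360,80:330],None,fx=3,fy=2.6)[:,:,::-1];cv2.imwrite('pics/crop0.png',c)
E
```

```text
red 202 top mid [0.479  0.0896 0.0897] [0.028 0.027 0.014] [0.4781 0.0887 0.0915] mark
blue 209 top mid [0.4697 0.2093 0.0891] [0.027 0.029 0.014] [0.4698 0.209  0.0915] mark
yellow 200 top mid [0.5973 0.2149 0.0895] [0.029 0.028 0.014] [0.5963 0.2144 0.0916] mark
white 202 top mid [0.5893 0.3263 0.0893] [0.029 0.03  0.014] [0.589  0.3252 0.0916] mark
cork 88 top mid [0.5945 0.0869 0.0894] [0.019 0.018 0.015] [0.5951 0.0867 0.0917] mark
cap 188 top mid [0.463  0.3203 0.0897] [0.025 0.026 0.015] [0.4625 0.3196 0.0915] mark
t1 182 top mid [0.7053 0.265  0.0879] [0.028 0.028 0.012] [0.7044 0.2646 0.0891] mark
t2 201 top mid [0.5478 0.4392 0.088 ] [0.028 0.029 0.011] [0.5473 0.4383 0.0885] mark
t3 211 top mid [0.3434 0.2014 0.0884] [0.026 0.028 0.01 ] [0.3426 0.2011 0.0888] mark
red [0.483 0.086 0.049] 0.6
blue [0.471 0.213 0.047] 0.9
blue [0.341 0.203 0.046] 0.82
yellow [0.594 0.219 0.048] 0.97
white [0.705 0.265 0.044] 0.82
white [0.547 0.442 0.045] 0.58
white [0.587 0.327 0.046] 0.56
white [ 0.583 -0.122  0.01 ] 0.41
cork [0.592 0.09  0.047] 0.69
cap [0.462 0.322 0.047] 0.82
{'camera_matrix': array([[347.81488001,   0.        , 316.02703936],
       [  0.        , 347.81488001, 239.96447474],
       [  0.        ,   0.        ,   1.        ]]), 'mount': array([[ 1.49505373e-03, -9.58427198e-01, -2.85333263e-01,
         7.16738702e-02],
       [ 9.99998452e-01,  1.16820301e-03,  1.31570316e-03,
        -2.04489265e-03],
       [-9.27678511e-04, -2.85334789e-01,  9.58427461e-01,
        -1.43535100e-01],
       [ 0.00000000e+00,  0.00000000e+00,  0.00000000e+00,
         1.00000000e+00]])}
```

View pics/crop0.png

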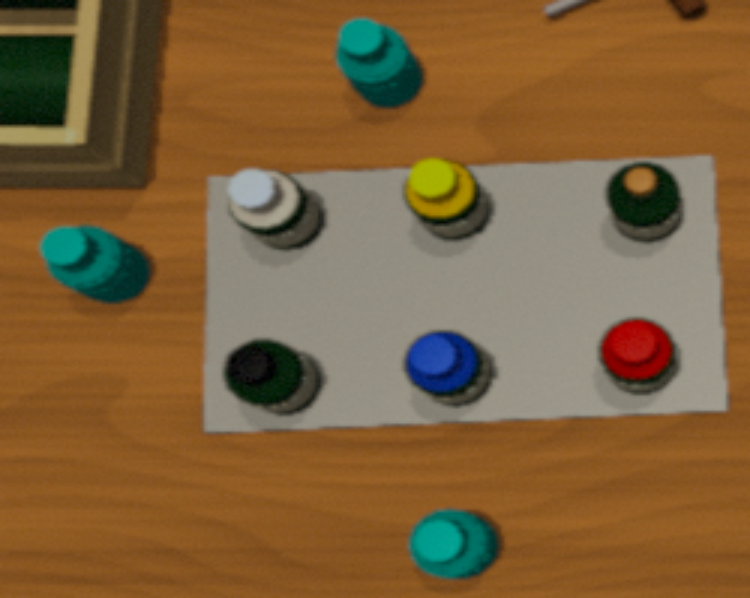

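send_rows(increments=[[[0, 0, 0, 7, 0], [0, 0, 0, 7, 0], [0, 0, 0, 1.6, 0], [0, 0, 0, 0, 0]]], newtons=50)

```text
time_s: 1.33
eef_pos: [0.1477, -0.5298, 0.2313]
tool_rot: [0.002, 3.142, 0.0]
ft_force: [-0.4, -0.1, 0.1]
opening: 1.004
```

send_rows(increments=[[[-18, 34, 0, 0, 0], [-18, 34, 0, 0, 0], [-18, 34, 0, 0, 0], [-18, 34, 0, 0, 0], [-18, 34, 0, 0, 0]]])

```text
time_s: 1.75
eef_pos: [0.2381, -0.3583, 0.2313]
tool_rot: [-0.001, 3.141, -0.0]
ft_force: [1.8, -0.2, -0.1]
opening: 0.999
```

send_rows(increments=[[[-18, 34, 0, 0, 0], [-18, 34, 0, 0, 0], [-18, 34, 0, 0, 0], [-18, 34, 0, 0, 0], [-18, 34, 0, 0, 0]]])

```text
time_s: 2.17
eef_pos: [0.3282, -0.1882, 0.2317]
tool_rot: [-0.002, 3.14, -0.0]
ft_force: [0.2, -0.3, 0.0]
opening: 1.0
```

send_rows(increments=[[[-18, 34, 0, 0, 0], [-18, 34, 0, 0, 0], [-18, 34, 0, 0, 0], [-18, 34, 0, 0, 0], [-18, 34, 0, 0, 0]]])

```text
time_s: 2.58
eef_pos: [0.4184, -0.0179, 0.2317]
tool_rot: [-0.003, 3.14, 0.0]
ft_force: [1.5, -0.9, -0.3]
opening: 1.0
```

send_rows(increments=[[[-18, 34, 0, 0, 0], [-18, 34, 0, 0, 0], [-18, 34, 0, 0, 0], [-7, 7, 0, 0, 0], [0, 0, 0, 0, 0]]])

```text
time_s: 3.0
eef_pos: [0.48, 0.0912, 0.2304]
tool_rot: [0.006, -3.14, 0.001]
ft_force: [-0.6, 0.1, 0.8]
opening: 0.999
```

```bash
cat >> h.py <<'E'
def wcloud(d,s):
    i=bot.camera_info('wrist');K=i['camera_matrix'];M=i['mount'];v,u=np.mgrid[:480,:640]
    p=np.stack([(u-K[0,2])/K[0,0]*d,(v-K[1,2])/K[1,1]*d,d],-1)
    p=p@M[:3,:3].T+M[:3,3]
    w=p@R.from_rotvec(s['tool_rot']).as_matrix().T+s['eef_pos'];w[d==0]=np.nan;return w
def wtop(x,y,fn,lo=.08,hi=.11):
    s=bot.sense();im,d=snap('wrist',fn);W=wcloud(d,s).reshape(-1,3)
    m=(np.hypot(W[:,0]-x,W[:,1]-y)<.035)&(W[:,2]>lo)&(W[:,2]<hi);t=W[m]
    print('eef',s['eef_pos'].round(4),len(t),'mid',((np.percentile(t,1,0)+np.percentile(t,99,0))/2).round(4),(np.percentile(t,99,0)-np.percentile(t,1,0)).round(3))
    return W,d,im
E
python3 -c "
from h import *
wtop(.4785,.089,'w1.png')"
```

```text
eef [0.48   0.0912 0.2304] 962 mid [0.4781 0.0888 0.0882] [0.027 0.027 0.014]
```

View pics/w1.png

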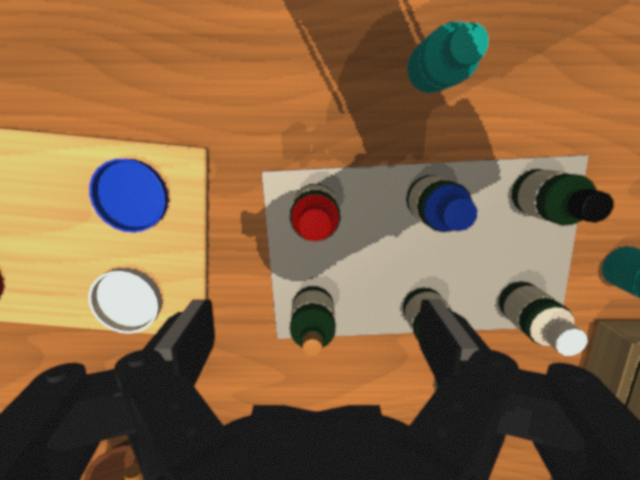

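The wrist view shows the red wax at (315,215), between the fingers, and its position agrees with the top camera within 1 mm. The cork bottle is at (312,325) and will be clear of the fingers. Descending.

send_rows(increments=[[[1, -2, 35, 0, 0], [0, 0, 35, 0, 0], [0, 0, 35, 0, 0], [0, 0, 30, 0, 0], [0, 0, 0, 0, 0]]])

```text
time_s: 3.47
eef_pos: [0.4733, 0.0844, 0.0911]
tool_rot: [-0.004, -3.131, 0.005]
ft_force: [-1.8, -0.0, 0.0]
opening: 1.001
```

send_rows(increments=[[[0, 0, 0, 0, 0], [0, 0, 0, 0, 0]]])

```text
time_s: 3.63
eef_pos: [0.4793, 0.0868, 0.0986]
tool_rot: [0.0, 3.138, 0.001]
ft_force: [0.0, -0.2, 0.0]
opening: 0.998
```

send_rows(increments=[[[0, 0, 0, 0, 0], [0, 0, 0, 0, 0]]])

```text
time_s: 3.8
eef_pos: [0.4792, 0.0874, 0.0984]
tool_rot: [0.0, 3.138, 0.002]
ft_force: [0.6, -0.8, 0.2]
opening: 1.004
```

send_rows(increments=[[[1, 1, 25, 0, 0], [0, 0, 25, 0, 0], [0, 0, 14, 0, 0], [0, 0, 8, 0, 0], [0, 0, 0, 0, 0]]])

```text
time_s: 4.22
eef_pos: [0.4765, 0.0879, 0.0236]
tool_rot: [-0.001, -3.14, 0.001]
ft_force: [0.3, 0.8, -0.1]
opening: 1.004
```

send_rows(increments=[[[0, 0, 0, 0, 0.3], [0, 0, 0, 0, 0.6], [0, 0, 0, 0, 1], [0, 0, 0, 0, 1], [0, 0, 0, 0, 1]]])

```text
time_s: 4.63
eef_pos: [0.4782, 0.0886, 0.0258]
tool_rot: [-0.0, 3.139, 0.002]
ft_force: [-0.8, -0.1, 6.4]
opening: 0.547
```

send_rows(increments=[[[0, 0, 0, 0, 1], [0, 0, 0, 0, 1], [0, 0, 0, 0, 1], [0, 0, 0, 0, 1]]])

```text
time_s: 4.97
eef_pos: [0.4782, 0.0886, 0.0258]
tool_rot: [-0.0, 3.139, 0.002]
ft_force: [-0.5, 0.9, 5.9]
opening: 0.549
```

send_rows(increments=[[[0, 0, -10, 0, 1], [0, 0, -20, 0, 1], [0, 0, -25, 0, 1], [0, 0, -15, 0, 1], [0, 0, 0, 0, 1]]])

```text
time_s: 5.38
eef_pos: [0.4791, 0.0888, 0.0979]
tool_rot: [-0.0, 3.135, 0.004]
ft_force: [0.2, -0.3, -1.1]
opening: 0.549
```

send_rows(increments=[[[-3, -15, 0, 0, 1], [-5, -25, 0, 0, 1], [-7, -33, 0, 0, 1], [-7, -33, 0, 0, 1], [-7, -33, 0, 0, 1]]])

```text
time_s: 5.8
eef_pos: [0.5053, -0.0522, 0.0935]
tool_rot: [0.0, -3.14, -0.0]
ft_force: [0.5, 0.1, -1.6]
opening: 0.554
```

send_rows(increments=[[[-7, -33, 0, 0, 1], [-7, -33, 0, 0, 1], [-7, -33, 0, 0, 1], [-7, -33, 0, 0, 1], [-7, -33, 0, 0, 1]]])

```text
time_s: 6.22
eef_pos: [0.5402, -0.2174, 0.0932]
tool_rot: [-0.001, -3.14, -0.001]
ft_force: [1.0, 0.0, -1.4]
opening: 0.554
```

send_rows(increments=[[[-7, -33, 0, 0, 1], [-6, -28, 0, 0, 1], [-4, -19, 0, 0, 1], [0, 0, 0, 0, 1], [0, 0, 0, 0, 1]]])

```text
time_s: 6.63
eef_pos: [0.557, -0.2966, 0.0926]
tool_rot: [-0.004, -3.139, -0.002]
ft_force: [0.1, -0.6, -2.5]
opening: 0.548
```

send_rows(increments=[[[0, 0, 0, 0, 1], [0, 0, 0, 0, 1], [0, 0, 0, 0, 1]]])

```text
time_s: 6.88
eef_pos: [0.5577, -0.295, 0.0943]
tool_rot: [0.001, -3.141, -0.0]
ft_force: [-1.4, 0.8, -1.6]
opening: 0.551
```

send_rows(increments=[[[-1, 0, 20, 0, 1], [0, 0, 18, 0, 1], [0, 0, 10, 0, 1], [0, 0, 3, 0, 1], [0, 0, 0, 0, 1]]])

```text
time_s: 7.3
eef_pos: [0.5584, -0.2955, 0.0427]
tool_rot: [0.0, -3.14, -0.0]
ft_force: [-0.2, -0.1, -1.0]
opening: 0.552
```

send_rows(increments=[[[0, 0, 0, 0, 1], [0, 0, 0, 0, 1], [0, 0, 0, 0, 1]]])

```text
time_s: 7.55
eef_pos: [0.5595, -0.2962, 0.0445]
tool_rot: [0.0, 3.14, -0.001]
ft_force: [0.1, -0.9, -0.2]
opening: 0.548
```

send_rows(increments=[[[0, 0, 2, 0, 1], [0, 0, 1, 0, 1], [0, 0, 0, 0, 1], [0, 0, 0, 0, 1]]])

```text
time_s: 7.88
eef_pos: [0.5587, -0.296, 0.0402]
tool_rot: [-0.001, -3.141, -0.0]
ft_force: [0.2, 0.9, -1.7]
opening: 0.55
```

send_rows(increments=[[[0, 0, 1, 0, 1], [0, 0, 0, 0, 1], [0, 0, 0, 0, 1]]])

```text
time_s: 8.13
eef_pos: [0.5588, -0.296, 0.0392]
tool_rot: [-0.001, -3.141, -0.0]
ft_force: [-0.0, -0.0, -2.0]
opening: 0.548
```

send_rows(increments=[[[0, 0, 1, 0, 1], [0, 0, 0, 0, 1], [0, 0, 0, 0, 1]]])

```text
time_s: 8.38
eef_pos: [0.5589, -0.2961, 0.0389]
tool_rot: [0.0, 3.141, -0.0]
ft_force: [-2.2, 1.3, 4.1]
opening: 0.551
```

send_rows(increments=[[[0, 0, 0, 0, 0.35], [0, 0, 0, 0, 0.2], [0, 0, 0, 0, 0], [0, 0, 0, 0, 0], [0, 0, 0, 0, 0]]])

```text
time_s: 8.8
eef_pos: [0.5588, -0.296, 0.0382]
tool_rot: [-0.001, -3.142, 0.0]
ft_force: [-0.4, -0.3, -0.5]
opening: 0.998
```

send_rows(increments=[[[0, 0, -15, 0, 0], [0, 0, -30, 0, 0], [0, 0, -40, 0, 0], [0, 0, -40, 0, 0], [0, 0, -25, 0, 0]]])

```text
time_s: 9.22
eef_pos: [0.5597, -0.2969, 0.1932]
tool_rot: [0.0, 3.137, -0.005]
ft_force: [1.2, -0.7, 1.6]
opening: 1.001
```

send_rows(increments=[[[6, 36, 0, 0, 0], [6, 36, 0, 0, 0], [6, 36, 0, 0, 0], [6, 36, 0, 0, 0], [6, 36, 0, 0, 0]]])

```text
time_s: 9.63
eef_pos: [0.5283, -0.1145, 0.1883]
tool_rot: [0.001, 3.141, 0.0]
ft_force: [1.4, 0.9, -1.0]
opening: 1.002
```

send_rows(increments=[[[6, 36, 0, 0, 0], [6, 36, 0, 0, 0], [6, 36, 0, 0, 0], [6, 36, 0, 0, 0], [6, 36, 0, 0, 0]]])

```text
time_s: 10.05
eef_pos: [0.4984, 0.0657, 0.1885]
tool_rot: [0.001, 3.141, 0.0]
ft_force: [-0.6, 0.5, -0.3]
opening: 0.997
```

send_rows(increments=[[[8, 36, 0, 0, 0], [8, 36, 0, 0, 0], [8, 36, 0, 0, 0], [5, 36, 0, 0, 0], [0, 2, 0, 0, 0]]])

```text
time_s: 10.47
eef_pos: [0.4691, 0.2148, 0.1881]
tool_rot: [-0.006, 3.141, 0.002]
ft_force: [0.5, 0.2, -0.3]
opening: 1.0
```

send_rows(increments=[[[0, 0, 0, 0, 0], [0, 0, 0, 0, 0], [0, 0, 0, 0, 0]]])

```text
time_s: 10.72
eef_pos: [0.4702, 0.2091, 0.1883]
tool_rot: [-0.002, -3.142, 0.0]
ft_force: [0.1, -0.5, 0.2]
opening: 1.002
```

```bash
python3 -c "
from h import *
wtop(.470,.2095,'w2.png')
im,d=snap('top','top1.png');P=cloud('top',d);P[d==0]=np.nan
w=P[190:270,455:525].reshape(-1,3);t=w[(w[:,2]>.09)&(w[:,2]<.13)];print(len(t),((t.min(0)+t.max(0))/2).round(4),(t.max(0)-t.min(0)).round(3))"
```

```text
eef [0.4702 0.2091 0.1883] 1298 mid [0.4689 0.2088 0.0884] [0.027 0.026 0.014]
235 [ 0.5602 -0.2949  0.1001] [0.028 0.03  0.02 ]
```

View pics/top1.png

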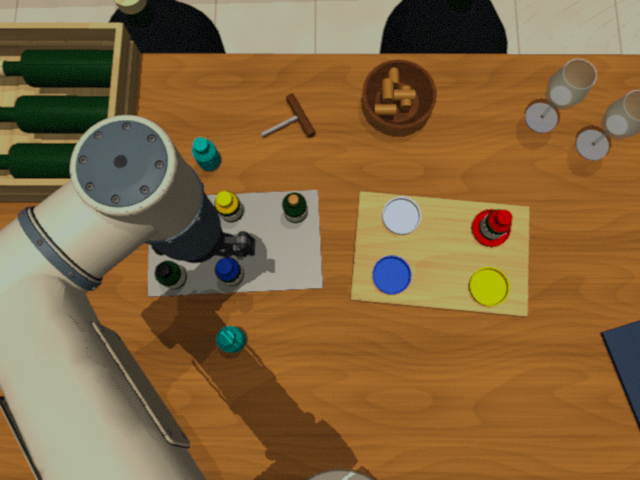

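The top view shows the red bottle standing in its coaster at (495,225); its top is about 1 mm from the coaster's centre. The wrist measurement confirms blue is under the gripper.

send_rows(increments=[[[1, 0, 35, 0, 0], [0, 0, 40, 0, 0], [0, 0, 40, 0, 0], [0, 0, 30, 0, 0], [0, 0, 10, 0, 0]]])

```text
time_s: 11.23
eef_pos: [0.4664, 0.2071, 0.0289]
tool_rot: [-0.005, -3.135, 0.007]
ft_force: [-0.2, -0.5, 0.7]
opening: 0.998
```

send_rows(increments=[[[0, 0, 6, 0, 0], [0, 0, 0, 0, 0], [0, 0, 0, 0, 0], [0, 0, 0, 0, 0]]])

```text
time_s: 11.57
eef_pos: [0.4705, 0.2109, 0.0293]
tool_rot: [0.001, 3.138, 0.004]
ft_force: [-0.2, 0.8, 0.9]
opening: 0.999
```

send_rows(increments=[[[2, -2, 3, 0, 0], [0, 0, 0, 0, 0], [0, 0, 0, 0, 0.3], [0, 0, 0, 0, 0.6], [0, 0, 0, 0, 1]]])

```text
time_s: 11.98
eef_pos: [0.4671, 0.2082, 0.0245]
tool_rot: [0.001, 3.141, 0.0]
ft_force: [-0.9, 0.5, 1.2]
opening: 0.603
```

send_rows(increments=[[[0, 0, 0, 0, 1], [0, 0, 0, 0, 1], [0, 0, 0, 0, 1], [0, 0, 0, 0, 1], [0, 0, 0, 0, 1]]])

```text
time_s: 12.4
eef_pos: [0.4675, 0.2085, 0.0248]
tool_rot: [0.0, 3.14, 0.001]
ft_force: [-0.6, 1.4, 4.9]
opening: 0.55
```

send_rows(increments=[[[0, 0, -10, 0, 1], [0, 0, -20, 0, 1], [0, 0, -25, 0, 1], [0, 0, -15, 0, 1], [0, 0, 0, 0, 1]]])

```text
time_s: 12.82
eef_pos: [0.4685, 0.2088, 0.0976]
tool_rot: [0.0, 3.137, 0.004]
ft_force: [0.4, -0.6, -2.2]
opening: 0.551
```

send_rows(increments=[[[0, -15, 0, 0, 1], [1, -25, 0, 0, 1], [1, -33, 0, 0, 1], [0, -33, 0, 0, 1], [0, -33, 0, 0, 1]]])

```text
time_s: 13.23
eef_pos: [0.4631, 0.067, 0.0928]
tool_rot: [-0.0, -3.138, 0.002]
ft_force: [0.6, -0.5, -1.6]
opening: 0.548
```

send_rows(increments=[[[0, -33, 0, 0, 1], [0, -33, 0, 0, 1], [0, -33, 0, 0, 1], [0, -33, 0, 0, 1], [0, -25, 0, 0, 1]]])

```text
time_s: 13.65
eef_pos: [0.4628, -0.0905, 0.0928]
tool_rot: [-0.003, -3.138, 0.0]
ft_force: [-0.3, 0.3, -1.6]
opening: 0.552
```

send_rows(increments=[[[1, -13, 0, 0, 1], [0, 0, 0, 0, 1], [0, 0, 0, 0, 1], [0, 0, 0, 0, 1]]])

```text
time_s: 13.98
eef_pos: [0.463, -0.1007, 0.0935]
tool_rot: [-0.001, -3.14, -0.0]
ft_force: [-0.9, 1.0, -1.5]
opening: 0.551
```

send_rows(increments=[[[-2, 0, 20, 0, 1], [0, 0, 18, 0, 1], [0, 0, 10, 0, 1], [0, 0, 3, 0, 1], [0, 0, 0, 0, 1]]])

```text
time_s: 14.4
eef_pos: [0.4652, -0.1003, 0.0425]
tool_rot: [0.001, -3.139, 0.0]
ft_force: [-0.2, -0.4, -2.6]
opening: 0.556
```

send_rows(increments=[[[0, 0, 0, 0, 1], [0, 0, 0, 0, 1], [0, 0, 0, 0, 1]]])

```text
time_s: 14.65
eef_pos: [0.4665, -0.1008, 0.0441]
tool_rot: [0.0, 3.14, 0.0]
ft_force: [-0.2, 0.3, -1.4]
opening: 0.549
```

send_rows(increments=[[[1, 0, 3, 0, 1], [0, 0, 1, 0, 1], [0, 0, 0, 0, 1], [0, 0, 0, 0, 1]]])

```text
time_s: 14.98
eef_pos: [0.4648, -0.101, 0.0393]
tool_rot: [-0.001, -3.141, 0.0]
ft_force: [0.0, -0.9, -0.7]
opening: 0.552
```

send_rows(increments=[[[0, 0, 1, 0, 1], [0, 0, 0, 0, 1], [0, 0, 0, 0, 1]]])

```text
time_s: 15.23
eef_pos: [0.4649, -0.101, 0.0383]
tool_rot: [-0.001, -3.142, -0.0]
ft_force: [-0.5, 0.9, -1.5]
opening: 0.549
```

send_rows(increments=[[[0, 0, 1, 0, 1], [0, 0, 0, 0, 1], [0, 0, 0, 0, 1]]])

```text
time_s: 15.48
eef_pos: [0.4651, -0.101, 0.0378]
tool_rot: [0.0, 3.141, -0.0]
ft_force: [-3.0, 0.6, 4.1]
opening: 0.55
```

Contact. I'll release, rise and go to yellow at (0.597, 0.215).

send_rows(increments=[[[0, 0, 0, 0, 0.35], [0, 0, 0, 0, 0.2], [0, 0, 0, 0, 0], [0, 0, 0, 0, 0], [0, 0, 0, 0, 0]]])

```text
time_s: 15.9
eef_pos: [0.465, -0.101, 0.0372]
tool_rot: [0.001, 3.142, -0.0]
ft_force: [0.1, 0.6, -0.5]
opening: 1.004
```

send_rows(increments=[[[0, 0, -15, 0, 0], [0, 0, -30, 0, 0], [0, 0, -40, 0, 0], [0, 0, -40, 0, 0], [0, 0, -25, 0, 0]]])

```text
time_s: 16.32
eef_pos: [0.4661, -0.1013, 0.1915]
tool_rot: [0.0, 3.137, -0.001]
ft_force: [2.0, 0.2, 0.0]
opening: 0.999
```

send_rows(increments=[[[-14, 34, 0, 0, 0], [-14, 34, 0, 0, 0], [-14, 34, 0, 0, 0], [-14, 34, 0, 0, 0], [-14, 34, 0, 0, 0]]])

```text
time_s: 16.73
eef_pos: [0.5353, 0.0707, 0.1874]
tool_rot: [0.001, 3.141, 0.0]
ft_force: [1.3, -1.0, 0.6]
opening: 1.002
```

send_rows(increments=[[[-14, 34, 0, 0, 0], [-14, 34, 0, 0, 0], [-14, 34, 0, 0, 0], [-14, 34, 0, 0, 0], [-6, 10, 0, 0, 0]]])

```text
time_s: 17.15
eef_pos: [0.5977, 0.2192, 0.1858]
tool_rot: [0.004, -3.141, -0.0]
ft_force: [-0.7, 0.0, -0.5]
opening: 1.002
```

send_rows(increments=[[[0, 0, 0, 0, 0], [0, 0, 0, 0, 0], [0, 0, 0, 0, 0], [0, 0, 0, 0, 0]]])

```text
time_s: 17.48
eef_pos: [0.5968, 0.214, 0.1877]
tool_rot: [0.002, 3.141, 0.0]
ft_force: [-1.4, -0.5, 0.0]
opening: 1.003
```

```bash
python3 -c "
from h import *
wtop(.597,.215,'w3.png')
im,d=snap('top','top2.png');P=cloud('top',d);P[d==0]=np.nan
for u,v in ((495,225),(392,270)):
  w=P[v-35:v+35,u-35:u+35].reshape(-1,3);t=w[(w[:,2]>.09)&(w[:,2]<.13)];print(len(t),((t.min(0)+t.max(0))/2).round(4),(t.max(0)-t.min(0)).round(3))"
```

```text
eef [0.5968 0.214  0.1877] 1303 mid [0.5965 0.2147 0.0883] [0.027 0.026 0.014]
232 [ 0.5601 -0.296   0.1   ] [0.029 0.029 0.02 ]
223 [ 0.4677 -0.1007  0.1011] [0.027 0.028 0.018]
```

View pics/w3.png

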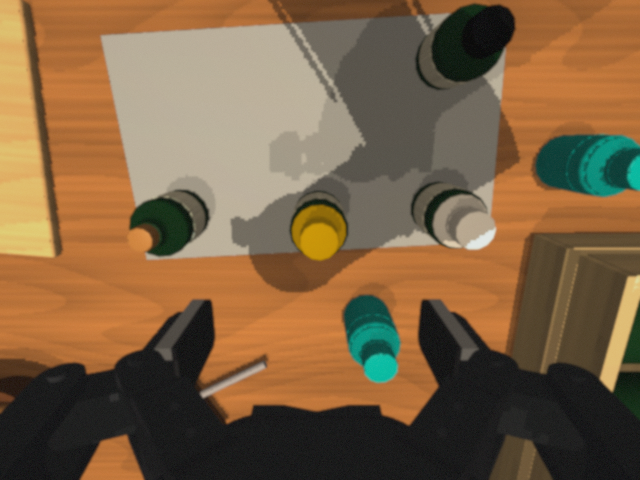

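Red and blue stand within 2 mm of their coaster centres. The wrist view shows yellow at (318,230), centred between the fingers; cork (165,225) and white (455,220) are clear.

send_rows(increments=[[[0, 1, 35, 0, 0], [0, 0, 40, 0, 0], [0, 0, 40, 0, 0], [0, 0, 30, 0, 0], [0, 0, 10, 0, 0]]])

```text
time_s: 18.0
eef_pos: [0.5937, 0.2138, 0.0272]
tool_rot: [-0.003, -3.134, 0.005]
ft_force: [-0.9, -0.5, -0.6]
opening: 0.998
```

send_rows(increments=[[[0, 0, 5, 0, 0], [0, 0, 0, 0, 0], [0, 0, 0, 0, 0], [0, 0, 0, 0, 0]]])

```text
time_s: 18.33
eef_pos: [0.5986, 0.2167, 0.0299]
tool_rot: [0.0, 3.138, 0.003]
ft_force: [-0.4, 0.2, -0.4]
opening: 1.002
```

send_rows(increments=[[[2, -2, 3, 0, 0], [0, 0, 0, 0, 0], [0, 0, 0, 0, 0.3], [0, 0, 0, 0, 0.6], [0, 0, 0, 0, 1]]])

```text
time_s: 18.75
eef_pos: [0.5951, 0.214, 0.0245]
tool_rot: [0.001, 3.141, 0.0]
ft_force: [-0.2, -0.4, 0.8]
opening: 0.6
```

send_rows(increments=[[[0, 0, 0, 0, 1], [0, 0, 0, 0, 1], [0, 0, 0, 0, 1], [0, 0, 0, 0, 1], [0, 0, 0, 0, 1]]])

```text
time_s: 19.17
eef_pos: [0.5955, 0.2143, 0.0248]
tool_rot: [0.0, 3.14, 0.001]
ft_force: [-0.3, 1.0, 3.7]
opening: 0.549
```

send_rows(increments=[[[0, 0, -15, 0, 1], [0, 0, -30, 0, 1], [0, 0, -40, 0, 1], [0, 0, -40, 0, 1], [0, 0, -10, 0, 1]]])

```text
time_s: 19.58
eef_pos: [0.5976, 0.2144, 0.1661]
tool_rot: [0.0, 3.133, 0.004]
ft_force: [1.1, -0.3, 0.3]
opening: 0.549
```

send_rows(increments=[[[5, -15, 0, 0, 1], [8, -25, 0, 0, 1], [10, -33, 0, 0, 1], [10, -33, 0, 0, 1], [10, -33, 0, 0, 1]]])

```text
time_s: 20.0
eef_pos: [0.5505, 0.0736, 0.158]
tool_rot: [-0.0, -3.139, 0.001]
ft_force: [0.2, 0.0, -1.5]
opening: 0.552
```

send_rows(increments=[[[10, -33, 0, 0, 1], [10, -33, 0, 0, 1], [10, -33, 0, 0, 1], [10, -33, 0, 0, 1], [10, -33, 0, 0, 1]]])

```text
time_s: 20.42
eef_pos: [0.5003, -0.0914, 0.1583]
tool_rot: [-0.001, -3.14, -0.0]
ft_force: [1.1, -1.1, -1.4]
opening: 0.552
```

send_rows(increments=[[[10, -33, 0, 0, 1], [10, -33, 0, 0, 1], [10, -33, 0, 0, 1], [10, -33, 0, 0, 1], [10, -33, 0, 0, 1]]])

```text
time_s: 20.83
eef_pos: [0.4503, -0.2561, 0.1584]
tool_rot: [-0.001, -3.14, -0.002]
ft_force: [1.0, 0.8, -1.7]
opening: 0.554
```

send_rows(increments=[[[6, -20, 0, 0, 1], [3, -10, 0, 0, 1], [0, 0, 0, 0, 1], [0, 0, 0, 0, 1], [0, 0, 0, 0, 1]]])

```text
time_s: 21.25
eef_pos: [0.4428, -0.284, 0.1588]
tool_rot: [0.0, -3.141, -0.001]
ft_force: [-0.0, -0.3, -1.2]
opening: 0.548
```

send_rows(increments=[[[0, -1, 25, 0, 1], [0, 0, 30, 0, 1], [0, 0, 30, 0, 1], [0, 0, 18, 0, 1], [0, 0, 8, 0, 1]]])

```text
time_s: 21.67
eef_pos: [0.4413, -0.2839, 0.0453]
tool_rot: [0.001, -3.137, -0.004]
ft_force: [-1.0, 0.6, -1.1]
opening: 0.545
```

send_rows(increments=[[[0, 0, 3, 0, 1], [0, 0, 0, 0, 1], [0, 0, 0, 0, 1], [0, 0, 0, 0, 1]]])

```text
time_s: 22.0
eef_pos: [0.444, -0.2862, 0.0468]
tool_rot: [-0.0, 3.139, -0.002]
ft_force: [-0.1, -0.2, -1.5]
opening: 0.549
```

send_rows(increments=[[[1, 1, 4, 0, 1], [0, 0, 1, 0, 1], [0, 0, 0, 0, 1], [0, 0, 0, 0, 1]]])

```text
time_s: 22.33
eef_pos: [0.4417, -0.285, 0.0404]
tool_rot: [0.001, 3.142, -0.0]
ft_force: [-0.5, -0.2, -1.6]
opening: 0.552
```

send_rows(increments=[[[0, 0, 1, 0, 1], [0, 0, 0, 0, 1], [0, 0, 0, 0, 1]]])

```text
time_s: 22.58
eef_pos: [0.4418, -0.2849, 0.0393]
tool_rot: [-0.001, -3.141, -0.0]
ft_force: [0.1, 0.8, -1.1]
opening: 0.55
```

send_rows(increments=[[[0, 0, 1, 0, 1], [0, 0, 0, 0, 1], [0, 0, 0, 0, 1]]])

```text
time_s: 22.83
eef_pos: [0.4417, -0.2849, 0.0382]
tool_rot: [-0.001, -3.141, -0.0]
ft_force: [0.1, -0.2, -1.3]
opening: 0.544
```

send_rows(increments=[[[-1, 0, 1, 0, 1], [0, 0, 0, 0, 1], [0, 0, 0, 0, 1]]])

```text
time_s: 23.08
eef_pos: [0.4425, -0.285, 0.0378]
tool_rot: [-0.0, -3.141, 0.0]
ft_force: [-3.1, 1.4, 5.1]
opening: 0.55
```

send_rows(increments=[[[0, 0, 0, 0, 0.35], [0, 0, 0, 0, 0.2], [0, 0, 0, 0, 0], [0, 0, 0, 0, 0], [0, 0, 0, 0, 0]]])

```text
time_s: 23.5
eef_pos: [0.4429, -0.2849, 0.0372]
tool_rot: [0.001, 3.141, -0.0]
ft_force: [0.6, -0.1, -0.6]
opening: 1.002
```

send_rows(increments=[[[0, 0, -15, 0, 0], [0, 0, -30, 0, 0], [0, 0, -40, 0, 0], [0, 0, -40, 0, 0], [0, 0, -25, 0, 0]]])

```text
time_s: 23.92
eef_pos: [0.4438, -0.2858, 0.1918]
tool_rot: [0.0, 3.137, -0.004]
ft_force: [0.8, -0.5, 1.5]
opening: 1.0
```

send_rows(increments=[[[-8, 34, 0, 0, 0], [-8, 34, 0, 0, 0], [-8, 34, 0, 0, 0], [-8, 34, 0, 0, 0], [-8, 34, 0, 0, 0]]])

```text
time_s: 24.33
eef_pos: [0.483, -0.1134, 0.1874]
tool_rot: [0.001, 3.141, 0.0]
ft_force: [1.2, -0.8, -0.1]
opening: 1.001
```

send_rows(increments=[[[-8, 34, 0, 0, 0], [-8, 34, 0, 0, 0], [-8, 34, 0, 0, 0], [-8, 34, 0, 0, 0], [-8, 34, 0, 0, 0]]])

```text
time_s: 24.75
eef_pos: [0.5231, 0.0569, 0.1874]
tool_rot: [0.0, 3.141, 0.0]
ft_force: [0.6, 0.1, 0.1]
opening: 1.0
```

send_rows(increments=[[[-8, 34, 0, 0, 0], [-8, 34, 0, 0, 0], [-8, 34, 0, 0, 0], [-8, 34, 0, 0, 0], [-8, 34, 0, 0, 0]]])

```text
time_s: 25.17
eef_pos: [0.5631, 0.2268, 0.1872]
tool_rot: [0.0, 3.142, 0.0]
ft_force: [1.2, 0.7, 0.8]
opening: 0.999
```

send_rows(increments=[[[-8, 34, 0, 0, 0], [-8, 34, 0, 0, 0], [-8, 30, 0, 0, 0], [-2, 3, 0, 0, 0], [0, 0, 0, 0, 0]]])

```text
time_s: 25.58
eef_pos: [0.589, 0.3278, 0.1857]
tool_rot: [0.002, -3.14, 0.002]
ft_force: [1.0, -0.6, -1.0]
opening: 0.996
```

send_rows(increments=[[[0, 0, 0, 0, 0], [0, 0, 0, 0, 0], [0, 0, 0, 0, 0]]])

```text
time_s: 25.83
eef_pos: [0.5891, 0.3249, 0.1879]
tool_rot: [0.002, 3.141, 0.0]
ft_force: [0.2, -0.4, 0.2]
opening: 1.003
```

```bash
python3 -c "
from h import *
wtop(.589,.3255,'w4.png')
im,d=snap('top','top3.png');P=cloud('top',d);P[d==0]=np.nan
for u,v in ((495,225),(392,270),(492,285)):
  w=P[v-35:v+35,u-35:u+35].reshape(-1,3);t=w[(w[:,2]>.09)&(w[:,2]<.13)];print(len(t),((t.min(0)+t.max(0))/2).round(4),(t.max(0)-t.min(0)).round(3))"
```

```text
eef [0.5891 0.3249 0.1879] 1304 mid [0.5885 0.3258 0.0882] [0.027 0.027 0.014]
230 [ 0.5597 -0.2964  0.0996] [0.028 0.029 0.018]
223 [ 0.4678 -0.1009  0.1001] [0.028 0.028 0.02 ]
246 [ 0.4449 -0.2849  0.1003] [0.028 0.029 0.02 ]
```

View pics/w4.png

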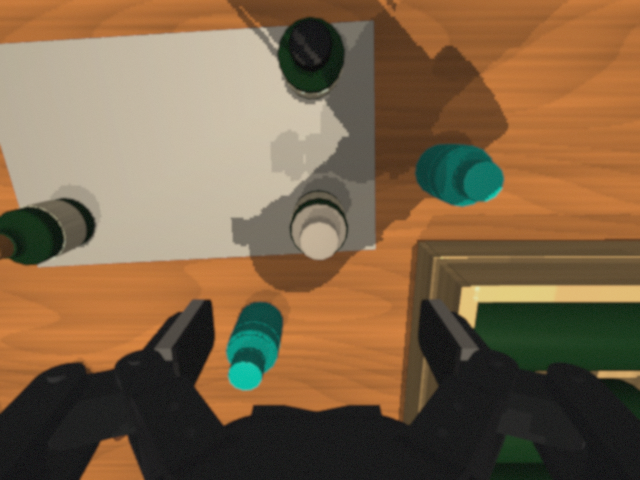

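Yellow is in (within 1 mm). White sits centred at (320,225), but the wooden crate is close by at (430,260), so I'll check the clearance.

```bash
python3 -c "
from h import *
s=bot.sense();im,d=bot.get_image('wrist');W=wcloud(d,s)
im2,d2=bot.get_image('top')
q=W[235:470,400:640].reshape(-1,3);q=q[(q[:,2]>.02)&(q[:,2]<.12)]
for x0 in np.arange(.54,.72,.02):
  m=q[(abs(q[:,0]-x0)<.01)]
  if len(m): print(x0.round(2),len(m),np.percentile(m[:,1],.5).round(4),m[:,2].max().round(3))
m=q[q[:,2]>.05];print('xmin',np.percentile(m[:,0],.5))"
```

```text
0.62 11700 0.4228 0.116
0.64 1803 0.4227 0.115
0.66 5385 0.4231 0.093
0.68 3196 0.4232 0.095
0.7 1061 0.423 0.093
xmin 0.6142381815240656
```

The crate starts at y = 0.423 and the finger back reaches 0.382, so there is about 40 mm of clearance. Descending on white.

send_rows(increments=[[[0, 0, 35, 0, 0], [0, 0, 40, 0, 0], [0, 0, 40, 0, 0], [0, 0, 30, 0, 0], [0, 0, 10, 0, 0]]])

```text
time_s: 26.45
eef_pos: [0.586, 0.3237, 0.0266]
tool_rot: [-0.003, -3.134, 0.008]
ft_force: [-0.5, -0.8, -0.2]
opening: 1.003
```

send_rows(increments=[[[0, 0, 5, 0, 0], [0, 0, 0, 0, 0], [0, 0, 0, 0, 0], [0, 0, 0, 0, 0]]])

```text
time_s: 26.78
eef_pos: [0.5906, 0.327, 0.0301]
tool_rot: [0.0, 3.138, 0.004]
ft_force: [0.0, -0.2, 0.5]
opening: 1.0
```

send_rows(increments=[[[2, -1, 3, 0, 0], [0, 0, 0, 0, 0], [0, 0, 0, 0, 0.3], [0, 0, 0, 0, 0.6], [0, 0, 0, 0, 1]]])

```text
time_s: 27.2
eef_pos: [0.5872, 0.325, 0.0245]
tool_rot: [0.001, 3.141, 0.0]
ft_force: [0.6, -0.2, 0.3]
opening: 0.604
```

send_rows(increments=[[[0, 0, 0, 0, 1], [0, 0, 0, 0, 1], [0, 0, 0, 0, 1], [0, 0, 0, 0, 1], [0, 0, 0, 0, 1]]])

```text
time_s: 27.62
eef_pos: [0.5875, 0.3254, 0.0248]
tool_rot: [0.0, 3.141, 0.001]
ft_force: [-0.3, 1.9, 4.0]
opening: 0.551
```

send_rows(increments=[[[0, 0, -15, 0, 1], [0, 0, -30, 0, 1], [0, 0, -40, 0, 1], [0, 0, -40, 0, 1], [0, 0, -10, 0, 1]]])

```text
time_s: 28.03
eef_pos: [0.5895, 0.3256, 0.1662]
tool_rot: [0.0, 3.133, 0.006]
ft_force: [0.8, 0.2, 0.9]
opening: 0.552
```

send_rows(increments=[[[0, -15, 0, 0, 1], [0, -25, 0, 0, 1], [0, -33, 0, 0, 1], [0, -33, 0, 0, 1], [0, -33, 0, 0, 1]]])

```text
time_s: 28.45
eef_pos: [0.5856, 0.184, 0.1573]
tool_rot: [-0.001, -3.138, 0.002]
ft_force: [0.0, -1.1, -1.9]
opening: 0.55
```

send_rows(increments=[[[0, -33, 0, 0, 1], [0, -33, 0, 0, 1], [1, -33, 0, 0, 1], [1, -33, 0, 0, 1], [1, -33, 0, 0, 1]]])

```text
time_s: 28.87
eef_pos: [0.5823, 0.0189, 0.1576]
tool_rot: [-0.002, -3.138, 0.001]
ft_force: [1.5, -1.4, -3.0]
opening: 0.55
```

send_rows(increments=[[[0, -33, 0, 0, 1], [0, -33, 0, 0, 1], [0, -33, 0, 0, 1], [0, -26, 0, 0, 1], [0, -18, 0, 0, 1]]])

```text
time_s: 29.28
eef_pos: [0.5821, -0.1247, 0.1574]
tool_rot: [-0.004, -3.138, -0.0]
ft_force: [0.4, 0.3, -2.4]
opening: 0.551
```

send_rows(increments=[[[0, 0, 0, 0, 1], [0, 0, 0, 0, 1], [0, 0, 0, 0, 1], [0, 0, 0, 0, 1]]])

```text
time_s: 29.62
eef_pos: [0.5834, -0.1213, 0.1586]
tool_rot: [0.0, -3.14, -0.001]
ft_force: [-0.2, 0.7, -1.8]
opening: 0.547
```

send_rows(increments=[[[-1, -1, 25, 0, 1], [0, 0, 30, 0, 1], [0, 0, 30, 0, 1], [0, 0, 18, 0, 1], [0, 0, 8, 0, 1]]])

```text
time_s: 30.03
eef_pos: [0.5826, -0.1218, 0.0447]
tool_rot: [0.001, -3.136, -0.001]
ft_force: [-0.6, 0.3, -2.2]
opening: 0.551
```

send_rows(increments=[[[0, 0, 3, 0, 1], [0, 0, 0, 0, 1], [0, 0, 0, 0, 1], [0, 0, 0, 0, 1]]])

```text
time_s: 30.37
eef_pos: [0.5861, -0.1229, 0.047]
tool_rot: [-0.0, 3.138, -0.0]
ft_force: [-0.5, 0.0, -2.0]
opening: 0.553
```

send_rows(increments=[[[0, 0, 4, 0, 1], [0, 0, 1, 0, 1], [0, 0, 0, 0, 1], [0, 0, 0, 0, 1]]])

```text
time_s: 30.7
eef_pos: [0.5848, -0.1231, 0.0404]
tool_rot: [0.001, 3.142, -0.0]
ft_force: [0.9, 0.4, -1.4]
opening: 0.552
```

send_rows(increments=[[[0, 0, 1, 0, 1], [0, 0, 0, 0, 1], [0, 0, 0, 0, 1]]])

```text
time_s: 30.95
eef_pos: [0.5848, -0.123, 0.0392]
tool_rot: [-0.001, -3.142, 0.0]
ft_force: [0.5, 0.2, -1.9]
opening: 0.552
```

send_rows(increments=[[[0, 0, 1, 0, 1], [0, 0, 0, 0, 1], [0, 0, 0, 0, 1]]])

```text
time_s: 31.2
eef_pos: [0.5848, -0.123, 0.0382]
tool_rot: [-0.001, -3.141, 0.0]
ft_force: [-0.1, -0.6, -2.9]
opening: 0.55
```

send_rows(increments=[[[0, 0, 1, 0, 1], [0, 0, 0, 0, 1], [0, 0, 0, 0, 1]]])

```text
time_s: 31.45
eef_pos: [0.585, -0.1231, 0.0378]
tool_rot: [0.001, 3.141, -0.0]
ft_force: [-3.1, 0.6, 2.9]
opening: 0.547
```

Contact. I'll release, rise, then move aside for a clear view.

send_rows(increments=[[[0, 0, 0, 0, 0.35], [0, 0, 0, 0, 0.2], [0, 0, 0, 0, 0], [0, 0, 0, 0, 0], [0, 0, 0, 0, 0]]])

```text
time_s: 31.87
eef_pos: [0.585, -0.123, 0.0373]
tool_rot: [0.001, 3.141, 0.0]
ft_force: [-1.0, -0.3, 0.2]
opening: 1.002
```

send_rows(increments=[[[0, 0, -15, 0, 0], [0, 0, -30, 0, 0], [0, 0, -40, 0, 0], [0, 0, -40, 0, 0], [0, 0, -40, 0, 0]]])

```text
time_s: 32.28
eef_pos: [0.5844, -0.1231, 0.2041]
tool_rot: [-0.001, -3.141, 0.0]
ft_force: [1.5, 0.3, 0.6]
opening: 1.002
```

send_rows(increments=[[[30, 25, 0, 0, 0], [30, 25, 0, 0, 0], [30, 25, 0, 0, 0], [30, 25, 0, 0, 0], [30, 25, 0, 0, 0]]])

```text
time_s: 32.7
eef_pos: [0.4334, 0.0027, 0.2022]
tool_rot: [0.002, 3.141, 0.0]
ft_force: [1.0, 1.7, 1.1]
opening: 1.001
```

send_rows(increments=[[[0, 0, 0, 0, 0], [0, 0, 0, 0, 0], [0, 0, 0, 0, 0], [0, 0, 0, 0, 0], [0, 0, 0, 0, 0]]])

```text
time_s: 33.12
eef_pos: [0.4356, 0.0015, 0.202]
tool_rot: [-0.003, -3.141, 0.0]
ft_force: [-0.1, 0.6, -0.0]
opening: 1.002
```

```bash
python3 -c "
from h import *
s=bot.sense();print(s['time_s'],s['eef_pos'].round(3),s['ft_force'].round(1))
snap('side','side9.png')
im,d=snap('top','top9.png');P=cloud('top',d);P[d==0]=np.nan
for n,u,v,lo in (('red',495,225,.09),('blue',392,270,.09),('yellow',492,285,.09),('white',402,210,.09),('cork',294,206,.082),('cap',170,274,.082)):
  w=P[v-30:v+30,u-30:u+30].reshape(-1,3);t=w[(w[:,2]>lo)&(w[:,2]<.13)];print(n,len(t),((t.min(0)+t.max(0))/2).round(4) if len(t) else '')"
```

```text
33.1167 [0.436 0.002 0.202] [-0.1  0.6 -0. ]
red 233 [ 0.5594 -0.2962  0.0998]
blue 167 [ 0.4676 -0.1046  0.1011]
yellow 243 [ 0.4448 -0.2849  0.0997]
white 36 [ 0.5854 -0.133   0.102 ]
cork 0 
cap 0
```

View pics/top9.png

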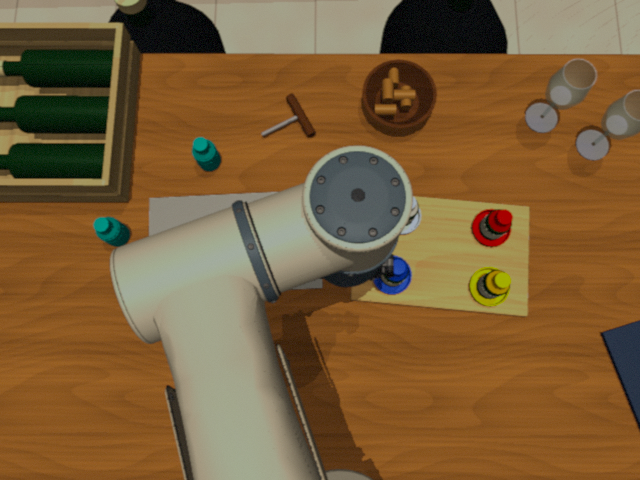

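View pics/side9.png

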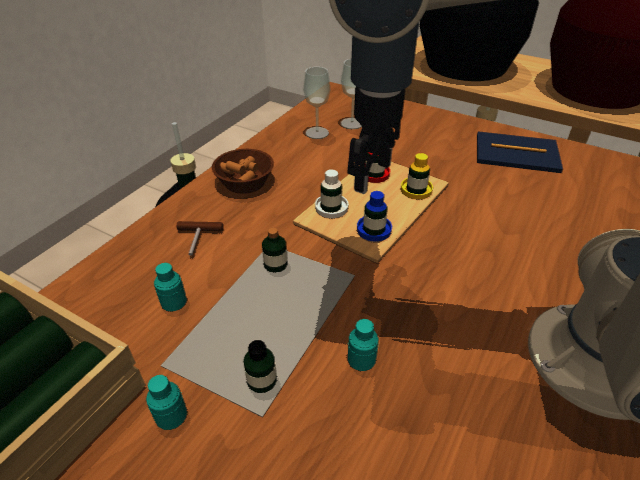

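send_rows(increments=[[[17, -32, 0, 0, 0], [17, -32, 0, 0, 0], [17, -32, 0, 0, 0], [17, -32, 0, 0, 0], [17, -32, 0, 0, 0]]])

```text
time_s: 33.63
eef_pos: [0.349, -0.1595, 0.2023]
tool_rot: [0.001, 3.142, -0.0]
ft_force: [1.2, -0.9, -0.6]
opening: 1.005
```

send_rows(increments=[[[17, -32, 0, 0, 0], [17, -32, 0, 0, 0], [17, -32, 0, 0, 0], [17, -32, 0, 0, 0], [17, -32, 0, 0, 0]]])

```text
time_s: 34.05
eef_pos: [0.2635, -0.3198, 0.2023]
tool_rot: [0.002, 3.141, -0.0]
ft_force: [0.3, 0.4, 0.5]
opening: 1.004
```

send_rows(increments=[[[17, -32, 0, 0, 0], [17, -32, 0, 0, 0], [17, -32, 0, 0, 0], [0, 0, 0, 0, 0], [0, 0, 0, 0, 0]]])

```text
time_s: 34.47
eef_pos: [0.2123, -0.4154, 0.2014]
tool_rot: [-0.008, -3.14, -0.002]
ft_force: [-0.2, -0.9, -0.6]
opening: 1.006
```

```bash
python3 -c "
from h import *
s=bot.sense();print(s['time_s'],s['eef_pos'].round(3),s['ft_force'].round(1))
im,d=snap('top','top10.png');P=cloud('top',d);P[d==0]=np.nan
for n,u,v,lo in (('red',495,225,.09),('blue',392,270,.09),('yellow',492,285,.09),('white',402,210,.09),('cork',294,206,.082),('cap',170,274,.082)):
  w=P[v-30:v+30,u-30:u+30].reshape(-1,3);t=w[(w[:,2]>lo)&(w[:,2]<.13)];print(n,len(t),((t.min(0)+t.max(0))/2).round(4) if len(t) else '')"
```

```text
34.4667 [ 0.212 -0.415  0.201] [-0.2 -0.9 -0.6]
red 232 [ 0.5598 -0.2957  0.0997]
blue 222 [ 0.4678 -0.1008  0.1001]
yellow 242 [ 0.4449 -0.2846  0.0996]
white 218 [ 0.5867 -0.1225  0.0994]
cork 87 [0.5956 0.087  0.0895]
cap 189 [0.463  0.3206 0.0892]
```

View pics/top10.png

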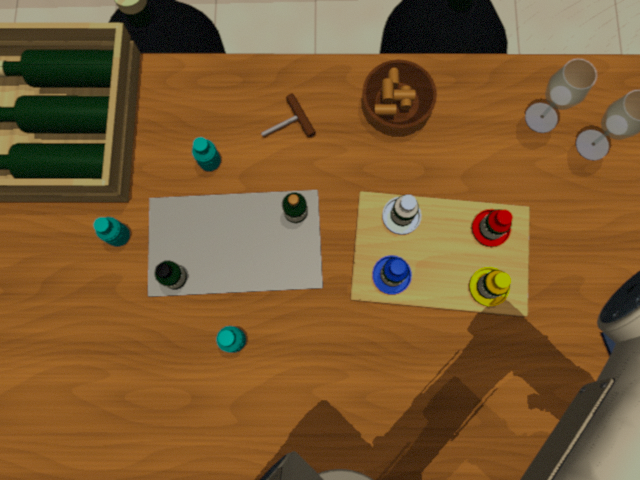

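All four bottles are upright in their own coasters, and the cork (294,206) and cap (170,274) bottles have not moved.

```bash
python3 -c "
from rig import bot
print(bot.finish_job())"
```

```text
the job is handed in; nothing more can be done
None
```

All four waxed bottles (red, blue, yellow and white) are standing upright in the coasters of their own colour. I lowered each one until the force reading showed contact before releasing it. I handed the job in at about 34.5 s; no verdict was reported.

- **Placement:** in the last top-camera picture, each bottle's top was within about 2–3 mm of its coaster's centre, against a limit of 14 mm. Their heights fit bottles standing on the coaster floor.
- **Unwaxed bottles:** the cork and black-cap bottles measured within about 1 mm of where they started. I did not touch them or the turquoise look-alikes.
- **Robot:** the gripper was open and well clear of everything.
- **Checks that disagreed:** one earlier reading put the white bottle 11 mm off because the arm was partly hiding it. A clear view put it within 3 mm. The white and blue bottle networks also reported turquoise look-alikes, so I chose bottles by colour and checked each with the wrist camera.

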